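Press a coverslip: set the force sleeve to 5, ratchet the lever four clicks and hold

ROBOT

A 6-joint arm with a two-finger parallel gripper is mounted at the origin on the work surface. World frame = base frame: x ahead of the robot, y to its left, z up, the work surface at z = 0. Lengths are in m, angles in rad, forces in N, time in s.
With the tool pointing down it reaches from about 0.25 to 0.725 m from the base axis. Payload 4 kg.
Tool frame: the origin (TCP) lies at the very end of the fingers, on their centre line; the grasp point (between the pads) lies 19 mm behind it (bot.pinch_z is the distance from the TCP to the grasp point, in m); z points along the fingers, x is the direction in which the jaws open and shut, and the axes are right-handed (so a half turn about z gives the same grasp; the last joint's range is limited). The gripper opens to 85 mm and grips with 20 to 120 N. Pads are 22 mm wide; open, the fingers measure 114 mm over their backs; the gripper's body (76 mm by 85 mm) begins 54 mm behind the grasp point. The pads swing forward as they close: fully open they stand 13 mm farther back than shut.
Start: joints at [1.167, 0.241, 0.005, 1.335, 0, 1.571], TCP at [0.196, 0.46, 0.231] pointing down, gripper open.
Joint ranges: [-2.72, 2.72], [-1.05, 1.87], [-1.09, 1.28], [-1.99, 2.15], [-1.42, 1.44], [-3.14, 3.14]. Speed limits (rad/s): [2.79, 2.79, 3.14, 3.14, 3.14, 3.14].

INTERFACE

Orientations are given as a unit quaternion [x, y, z, w].
In Python, from workcell import bot gives the robot as it stands. The module is installed in compiled form; this text tells all that it offers.
- The arm moves only by the shell command python3 -m inch 'ROWS'. ROWS is JSON, a list of rows, each a list of 7 numbers: the shift along the tool's x, y, z scaled (see below), then the turn, a rotation vector about the tool's x, y, z scaled (see below), then the gripper command: -1 is fully open, 1 is shut, values between are in proportion. In form: [[x, y, z, wx, wy, wz, gripper], ...]. A call has exactly 8 rows; each row shifts and turns the commanded pose from where the row before left it, along the tool's axes as they then stand; what a row does not reach is not made up. The controller multiplies each number of a shift by 2.5 cm and each number of a turn by 180 degrees. A row lasts 1/10 s, in which the tool goes at most 50 mm and 8.59 degrees, less where a joint would pass 70% of its speed; a pose out of reach is approached as far as the arm can. A call with a number of a shift or a turn outside -1 to 1 is refused whole. A call with a gripper value outside its range is refused whole. The fingers move at their own pace and stop on an object; the grip force is fixed at half the most. Time passes only in rows, so rows that do not move let the fingers close, or fill a call up. It gives the time, the measured TCP pose, the force and the opening at its end, in the units of the state.
- bot.get_obs(): the state, without advancing time (a new reading comes with each control period).
- bot.camera(name): name is "scene" or "side" or "wrist"; returns (picture, depth): 384x512x3 uint8, blue, green, red; 384x512 float32, m along the optical axis (not along the pixel's ray), 0 where there is no reading.
- bot.get_calibration(name): a dict with "vfov" (degrees; the focal length in pixels is half the picture's height over the tangent of half this angle, whatever the lens; pixels are square), "cx", "cy" (the principal point, pixels), "dist_coeffs" ([k1, k2, p1, p2, k3] as OpenCV has them; the pictures are not rectified), "R" (3x3) and "t" (3): a world point X has camera coordinates R X + t. Camera axes: x right, y down, z forward; pixel columns grow to the right and rows downward; lengths in m; the calibration is good to about 2 mm. A picture is of the moment at which its call begins: read the wrist's pose just before it. get_calibration takes no time and is no camera call; for the wrist camera it gives the pose at the moment of the call.
- bot.job_done(): hands the job in, once; it reports no verdict.
The state is a dict: "clock": time; "joint_pos": joint angles; "joint_vel": joint speeds; "tau": joint torques, N m; "eef_pos": TCP position; "tool_rot": TCP orientation; "ft_force": force on the tool from outside, world axes, zero at the start; "ft_torque": the same for the moment, N m; "grip_width": finger opening in m.
Only numpy, scipy, OpenCV 4.12 (cv2) and the standard library are available. Lean on these libraries where they do the work, as an engineer would, in place of code of your own. Each camera call takes 0.05 s, during which the arm holds its last target.

TASK

On the coverslip press, first turn the blue numbered force sleeve to 5. Then grip or push the red lever post and swing the lever clockwise until you have felt exactly four clicks, never going over the fifth, and keep holding it seated in the fourth click: finish while still holding it, because the lever springs back if let go. Leave the oil bottle, the eyepiece and the slide box where they stand.

Things in the scene. Friction and masses are not known exactly. Their poses are not given: they have to be found in the camera images.
- press: the coverslip press, fixed to the bench: grey base plate 150 x 260 x 18 mm (x, y, z), white column 93 mm high on its +y half with the numbered sleeve, white head on its -y half with the lever. Origin: centre of the base's underside, on the bench; z up, y along the long side. Sleeve axis (vertical) at x 0, y +70 mm; lever pivot (vertical) at x 0, y -50 mm
- force_sleeve (a joint): numbered sleeve on a vertical axis, click-stops 0.3 rad apart (0.15 N m each), growing clockwise from above: 0 rad = value 1, 0.3 = 2 .. 1.2 = value 5, 1.5 = 6. Its red stripe points at white dots on the black dial: 1 to 6 dots for values 1 to 6; value n lies (3.5 - n) x 0.3 rad anticlockwise of the press's +x. Stays where left, in the nearest stop; starts at 1, 2 or 3
- sleeve_grip (a point): point on the sleeve's axis, 131 mm above the bench, at the height to grip: the blue ribbed grip is 40 mm in diameter from 108 to 152 mm above the bench, standing on a 64 mm aluminium flange (100 to 108 mm)
- press_lever: steel ratchet lever. Origin on its vertical pivot, 105 mm above the bench; the arm points along its own -y, 105 to 113 mm above the bench. At rest on its stop it lies 0.835 rad anticlockwise (from above) of the press's -y; it advances clockwise, up to 1.3 rad, and springs back if let go. The push needed at the post swings between about 1 and 10 N as the clicks pass; a hard pinch adds friction
- lever_post (a point): centre of the red upright post on the lever's end, 95 mm from the pivot, 141 mm above the bench: a round post 18 mm in diameter standing clear from 113 to 165 mm above the bench; it can turn between the fingers while it is swung
- click_ring: steel disc under the lever, 7 brass teeth on its rim 0.17 rad apart, origin on the pivot, z up. Still in use, but set up to 0.11 rad either way on each press. A sprung pawl on the lever passes one tooth per click: the push rises sharply on meeting a tooth, falls as it is passed, rises again on landing in the gap before the next. Fourth gap (four clicks): arm along this disc's -y
- oil_bottle_mid (a point): small amber dropper bottle, 34 mm diameter, 75 mm high, loose; point half-way up its axis; leave it alone
- eyepiece_mid (a point): black microscope eyepiece standing on the bench, 38 mm diameter, 52 mm high, loose; point half-way up its axis; leave it alone
- slide_box_mid (a point): green slide box, 85 x 100 x 34 mm, loose; point at its centre; leave it alone

How it is judged:
By the outcome, as a careful person would: the job done as asked, in the order asked, and still so for the second after the job is handed in, while the arm keeps its last pose, push and grip.
It also fails if it takes over 70 s, if anything falls off the work surface, if the arm or the gripper's body presses on something with over 40 N, if the wrist force passes 120 N, or if a joint passes its speed limit or range.

## Working session

There is one attempt and no reset: what is moved stays moved. The work goes in short steps, Python scripts to look and compute and a shell command to move; the robot and the scene stay as the last step left them, time stands still between calls to the robot, and variables do not carry over. Pictures are saved under pics/ and viewed, and the job is handed in when it is done.

```bash
mkdir -p pics
python3 - <<'E'
from workcell import bot
import cv2,numpy as np
o=bot.get_obs();print(o)
for n in ["scene","side","wrist"]:
    c=bot.get_calibration(n);print(n,c)
    p,d=bot.camera(n);cv2.imwrite(f"pics/{n}0.png",p);np.save(f"pics/{n}0.npy",d)
E
```

```text
{'clock': 0.0, 'joint_pos': array([1.16701295e+00, 2.41460806e-01, 3.70236638e-03, 1.33520584e+00,
       1.48640584e-05, 1.57082079e+00]), 'joint_vel': array([-0.00020352, -0.00082514,  0.00036661, -0.00045759,  0.00018127,
       -0.00173675]), 'tau': array([-6.60666083e-04, -3.72320223e+01,  2.52405685e+01,  1.68818113e-02,
       -3.65036078e-05, -1.21095735e-05]), 'eef_pos': array([0.19619217, 0.45919826, 0.23038074]), 'tool_rot': array([ 8.34542132e-01,  5.50943059e-01, -9.08704750e-04,  5.91029568e-04]), 'ft_force': array([0.85076671, 0.8518591 , 0.5319441 ]), 'ft_torque': array([ 0.04254886, -0.03950004, -0.02463659]), 'grip_width': 0.0854998635372944}
scene {'vfov': 45.78916957823561, 'cx': 262.8149755428796, 'cy': 195.32489006609222, 'dist_coeffs': array([-0.00468662,  0.        ,  0.        ,  0.        ,  0.        ]), 'R': array([[-0.53058275,  0.84762533, -0.00363963],
       [ 0.62803771,  0.39023792, -0.67326295],
       [-0.56925441, -0.35950753, -0.73939418]]), 't': array([ 0.33599481, -0.28453503,  1.46772477])}
side {'vfov': 49.71088348345161, 'cx': 260.4260868619796, 'cy': 193.41624815828274, 'dist_coeffs': array([-0.05976535,  0.        ,  0.        ,  0.        ,  0.        ]), 'R': array([[ 0.96384861, -0.26633548,  0.00782681],
       [-0.19294093, -0.71789547, -0.66887958],
       [ 0.1837652 ,  0.64318854, -0.74332957]]), 't': array([-0.59002352,  0.14680401,  0.94232616])}
wrist {'vfov': 60.42367914964627, 'cx': 258.12711319276417, 'cy': 191.99713874212858, 'dist_coeffs': array([-0.05989507,  0.        ,  0.        ,  0.        ,  0.        ]), 'R': array([[ 0.39257938,  0.91971361, -0.00288327],
       [ 0.88259965, -0.37585197,  0.28240602],
       [ 0.25864898, -0.11341155, -0.95929064]]), 't': array([-0.49922423, -0.03582176,  0.37996434])}
```

View pics/scene0.png

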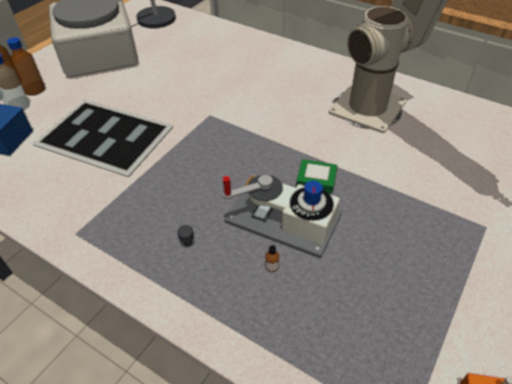

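View pics/side0.png

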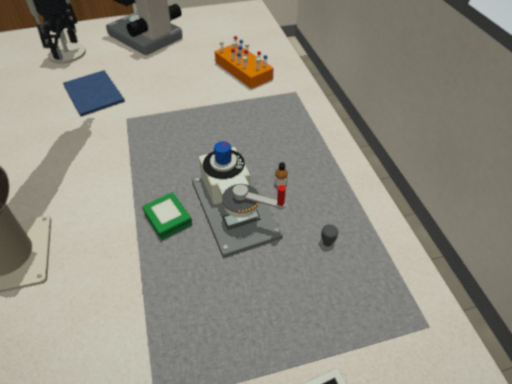

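View pics/wrist0.png

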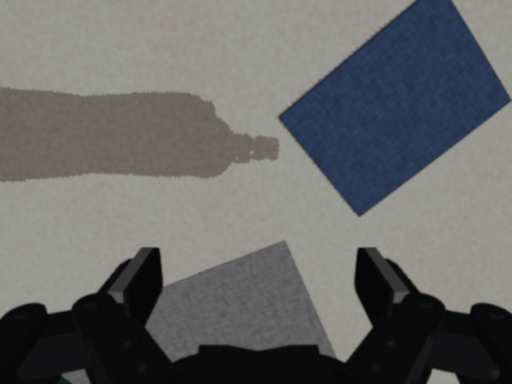

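The scene view shows the press with the blue sleeve at about (314,190), the red post at (227,186) and the pivot at (265,182). In the side view the sleeve is at (222,152) and the post at (281,196). Next I'll measure these from the colour masks.

```bash
cat > h.py <<'E'
import cv2,numpy as np
from workcell import bot
def K(c):
    f=192/np.tan(np.radians(c["vfov"])/2); return np.array([[f,0,c["cx"]],[0,f,c["cy"]],[0,0,1]])
def rays(c,uv):
    n=cv2.undistortPoints(np.array(uv,float).reshape(-1,1,2),K(c),c["dist_coeffs"]).reshape(-1,2)
    d=np.c_[n,np.ones(len(n))]; return -c["R"].T@c["t"], d@c["R"]
def onplane(c,uv,z):
    o,d=rays(c,uv); return o+d*((z-o[2])/d[:,2])[:,None]
def cloud(c,d):
    v,u=np.mgrid[0:384,0:512]; uv=np.c_[u.ravel(),v.ravel()]
    o,r=rays(c,uv); return (o+r*d.ravel()[:,None]).reshape(384,512,3)
def proj(c,P):
    return cv2.projectPoints(np.array(P,float).reshape(-1,1,3),cv2.Rodrigues(c["R"])[0],c["t"],K(c),c["dist_coeffs"])[0].reshape(-1,2)
def hsv(p): return cv2.cvtColor(p,cv2.COLOR_BGR2HSV)
def tri(cs,uvs):
    A=np.zeros((3,3));b=np.zeros(3)
    for c,uv in zip(cs,uvs):
        o,d=rays(c,[uv]);d=d[0]/np.linalg.norm(d[0]);M=np.eye(3)-np.outer(d,d);A+=M;b+=M@o
    return np.linalg.solve(A,b)
E
python3 - <<'E'
from h import *
for n,boxb,boxr in [("scene",(290,345,170,215),(215,238,170,200)),("side",(205,240,135,172),(270,292,180,212))]:
    p=cv2.imread(f"pics/{n}0.png");d=np.load(f"pics/{n}0.npy");c=bot.get_calibration(n);X=cloud(c,d);H=hsv(p)
    blue=(abs(H[...,0].astype(int)-115)<15)&(H[...,1]>140)
    red=((H[...,0]<8)|(H[...,0]>172))&(H[...,1]>150)
    for nm,m,b in (("blue",blue,boxb),("red",red,boxr)):
        mm=np.zeros_like(m);mm[b[2]:b[3],b[0]:b[1]]=m[b[2]:b[3],b[0]:b[1]]
        P=X[mm];v,u=np.nonzero(mm)
        print(n,nm,mm.sum(),u.min(),u.max(),v.min(),v.max(),"z",P[:,2].min(),P[:,2].max())
        t=P[P[:,2]>np.percentile(P[:,2],70)];print(P.min(0),P.max(0),t.mean(0))
    # base plate level and mat
    m=(X[...,2]>.010)&(X[...,2]<.022);print(m.sum())
    crop=p[110:280,150:400] if n=="side" else p[110:290,160:410]
    cv2.imwrite(f"pics/{n}crop.png",cv2.resize(crop,None,fx=3,fy=3,interpolation=cv2.INTER_CUBIC))
E
```

```text
scene blue 324 303 323 181 203 z 0.01660604168265578 0.8948831570472287
[0.41127004 0.00250971 0.01660604] [1.19248057 0.35389675 0.89488316] [0.54540453 0.07572893 0.15936807]
scene red 99 223 229 176 194 z 0.1175785978661873 0.16627475887565546
[ 0.62129149 -0.10671837  0.1175786 ] [ 0.6395648  -0.09159923  0.16627476] [ 0.63003257 -0.09909213  0.16392821]
6122
side blue 298 214 231 142 163 z 0.11394322119985889 0.8032711017456033
[ 0.4238511  -0.65784766  0.11394322] [0.55700469 0.09009342 0.8032711 ] [0.53441553 0.06089646 0.1599557 ]
side red 127 278 285 185 205 z 0.00664661335429817 0.16682966708926616
[ 0.62052947 -0.11114096  0.00664661] [0.69020596 0.03997254 0.16682967] [ 0.62820675 -0.10149055  0.16495496]
7367
```

Run:
```python
from h import *
for n in ("scene","side"):
    p=cv2.imread(f"pics/{n}0.png");d=np.load(f"pics/{n}0.npy");c=bot.get_calibration(n);X=cloud(c,d)
    m=(X[...,2]>.012)&(X[...,2]<.03);im=p.copy();im[m]=(0,255,255);m2=(X[...,2]>.085)&(X[...,2]<.135);im[m2]=(255,0,255)
    a=im[110:290,160:410]
    cv2.imwrite(f"pics/{n}m.png",cv2.resize(a,None,fx=3,fy=3,interpolation=0))
```

```text
(no output)
```

View pics/scenecrop.png

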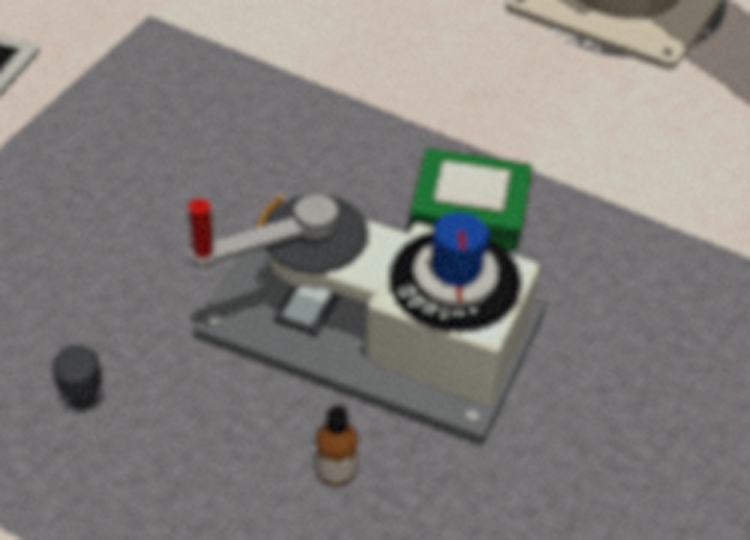

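View pics/sidecrop.png

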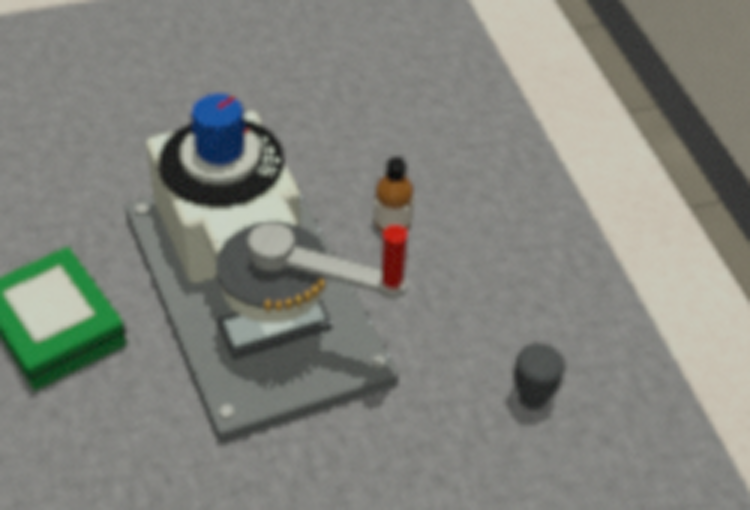

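View pics/scenem.png

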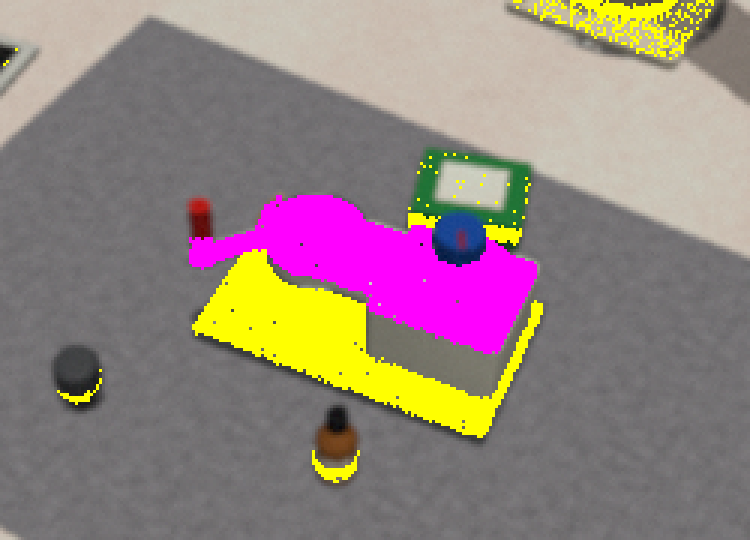

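Run:
```python
from h import *
c1=bot.get_calibration("scene");c2=bot.get_calibration("side")
s=lambda L:[(160+x/3-.33,110+y/3-.33) for x,y in L]
t=lambda L:[(150+x/3-.33,110+y/3-.33) for x,y in L]
print("base scene",onplane(c1,s([(193,326),(483,434),(545,303)]),.018))
print("base side",onplane(c2,t([(130,208),(220,432),(395,376)]),.018))
print("sleeve top scene",onplane(c1,s([(461,229)]),.152),"side",onplane(c2,t([(219,106)]),.152))
print("post top",onplane(c1,s([(200,204)]),.165),onplane(c2,t([(396,232)]),.165))
print("stripe scene",onplane(c1,s([(460,292)]),.108),"pivotcap scene",onplane(c1,s([(316,211)]),.125),"side",onplane(c2,t([(271,240)]),.125))
for n,c in(("bottle",[(337,411)]),): print(n,onplane(c1,s(c),.075))
print("eyep",onplane(c1,s([(76,358)]),.052), onplane(c2,t([(540,358)]),.052),"bottle",onplane(c2,t([(397,162)]),.075))
print("box",onplane(c1,s([(472,184)]),.034),onplane(c2,t([(52,302)]),.034))
```

```text
base scene [[ 0.63428606 -0.11350657  0.018     ]
 [ 0.60391958  0.14087227  0.018     ]
 [ 0.45705551  0.12406112  0.018     ]]
base side [[ 0.46025063  0.11684677  0.018     ]
 [ 0.48776679 -0.13268508  0.018     ]
 [ 0.63037677 -0.11728324  0.018     ]]
sleeve top scene [[0.53647142 0.07422568 0.152     ]] side [[0.5396799  0.07718906 0.152     ]]
post top [[ 0.62832692 -0.0992856   0.165     ]] [[ 0.62961131 -0.09967458  0.165     ]]
stripe scene [[0.55671435 0.08791824 0.108     ]] pivotcap scene [[ 0.55552565 -0.04201997  0.125     ]] side [[ 0.55074796 -0.04841333  0.125     ]]
bottle [[0.68070175 0.05399358 0.075     ]]
eyep [[ 0.73087926 -0.15450162  0.052     ]] [[ 0.73253631 -0.15344801  0.052     ]] bottle [[0.6835742  0.05571855 0.075     ]]
box [[0.37772402 0.01220128 0.034     ]] [[0.38194929 0.01335287 0.034     ]]
```

Run:
```python
from h import *
from scipy.spatial.transform import Rotation as Ro
o=bot.get_obs();T=Ro.from_quat(o["tool_rot"]).as_matrix();c=bot.get_calibration("wrist")
print("cam in tool",T.T@(-c["R"].T@c["t"]-o["eef_pos"]),"\n",c["R"]@T)
print("clock",o["clock"])
tgt=np.array([.538,.076,.25]);print("delta tool",T.T@(tgt-o["eef_pos"]))
```

```text
cam in tool [ 0.00057965 -0.07311564 -0.14268935] 
 [[ 9.99999477e-01 -3.37805308e-04  9.64914999e-04]
 [ 5.96560466e-04  9.59292240e-01 -2.82414662e-01]
 [-8.30234299e-04  2.82415090e-01  9.59291941e-01]]
clock 0.15
delta tool [-0.2182787   0.46487212 -0.01904565]
```

```bash
A='[[-0.445,0.82,-0.067,0,0,0,-1],[-0.445,0.82,-0.067,0,0,0,-1],[-0.445,0.82,-0.067,0,0,0,-1],[-0.445,0.82,-0.067,0,0,0,-1],[-0.445,0.82,-0.067,0,0,0,-1],[-0.445,0.82,-0.067,0,0,0,-1],[-0.445,0.82,-0.067,0,0,0,-1],[-0.445,0.82,-0.067,0,0,0,-1]]' ; unset A
python3 -m inch '[[-0.445,0.82,-0.067,0,0,0,-1],[-0.445,0.82,-0.067,0,0,0,-1],[-0.445,0.82,-0.067,0,0,0,-1],[-0.445,0.82,-0.067,0,0,0,-1],[-0.445,0.82,-0.067,0,0,0,-1],[-0.445,0.82,-0.067,0,0,0,-1],[-0.445,0.82,-0.067,0,0,0,-1],[-0.445,0.82,-0.067,0,0,0,-1]]'
python3 -m inch '[[-0.445,0.82,-0.067,0,0,0,-1],[-0.445,0.82,-0.067,0,0,0,-1],[-0.445,0.82,-0.067,0,0,0,-1],[-0.445,0.82,-0.067,0,0,0,-1],[-0.445,0.82,-0.067,0,0,0,-1],[-0.445,0.82,-0.067,0,0,0,-1],[-0.445,0.82,-0.067,0,0,0,-1],[-0.445,0.82,-0.067,0,0,0,-1]]'
python3 -m inch '[[-0.445,0.82,-0.067,0,0,0,-1],[-0.445,0.82,-0.067,0,0,0,-1],[-0.445,0.82,-0.067,0,0,0,-1],[-0.445,0.82,-0.067,0,0,0,-1],[-0.445,0.82,-0.067,0,0,0,-1],[-0.445,0.82,-0.067,0,0,0,-1],[-0.445,0.82,-0.067,0,0,0,-1],[0,0,0,0,0,0,-1]]'
python3 - <<'E'
from h import *
o=bot.get_obs();c=bot.get_calibration("wrist");p,d=bot.camera("wrist");np.savez("w1.npz",p=p,d=d,**c)
cv2.imwrite("pics/wrist1.png",cv2.resize(p,(768,576),interpolation=cv2.INTER_CUBIC));print(o["joint_pos"],o["eef_pos"],o["joint_vel"],o["ft_force"])
E
```

```text
clock: 0.95
eef_pos: [0.3126, 0.3126, 0.2445]
tool_rot: [0.835, 0.551, -0.0, 0.0]
ft_force: [0.4, 0.7, -0.0]
grip_width: 0.0857
clock: 1.75
eef_pos: [0.4284, 0.1663, 0.2579]
tool_rot: [0.835, 0.551, -0.0, -0.0]
ft_force: [-0.5, 0.2, 0.8]
grip_width: 0.0853
clock: 2.55
eef_pos: [0.5308, 0.0372, 0.2692]
tool_rot: [0.835, 0.55, -0.0, 0.0]
ft_force: [-0.6, -0.2, -0.3]
grip_width: 0.0852
[ 7.04406046e-02  2.93231950e-01  1.73474392e-01  1.45118138e+00
 -6.60720738e-04  4.77457077e-01] [0.5307765  0.03724915 0.26922496] [ 0.0381485  -0.02153723 -0.03527057  0.01080838  0.02745289  0.02454922] [-0.64134745 -0.23122248 -0.28207255]
```

View pics/wrist1.png

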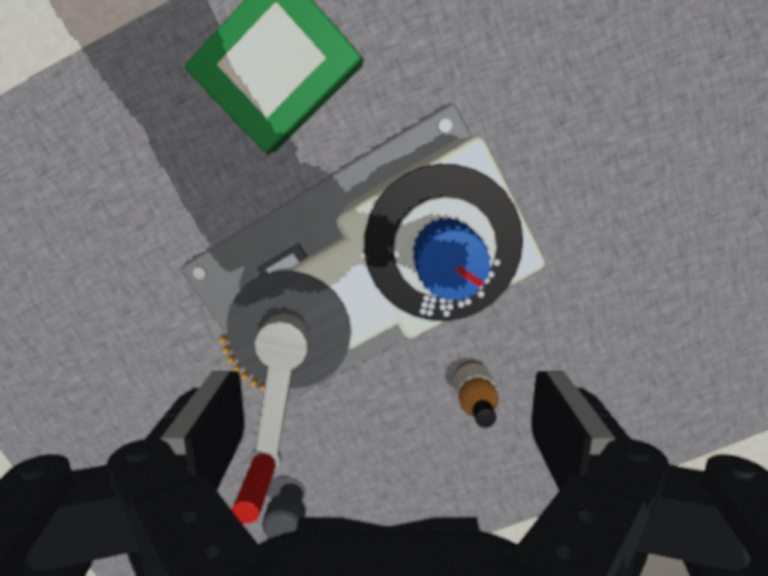

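The wrist view shows the sleeve top near (452,250) with the red stripe ending at (482,284), the white dots around (420–497,262–312), the pivot cap at (281,344), and the brass teeth from (222,340) to (262,388). I'll compute angles from these.

Run:
```python
from h import *
w=np.load("w1.npz");c={k:w[k] for k in ("R","t","dist_coeffs")};c.update(vfov=float(w["vfov"]),cx=float(w["cx"]),cy=float(w["cy"]))
p=w["p"];H=hsv(p)
# blue top: depth based
X=cloud(c,w["d"])
m=(X[...,2]>.146)&(X[...,2]<.158)&(X[...,0]<.58)&(X[...,1]>.03);m=cv2.morphologyEx(m.astype(np.uint8),cv2.MORPH_OPEN,np.ones((3,3)))
v,u=np.nonzero(m);P=onplane(c,np.c_[u,v],.152)
(a,r)=cv2.minEnclosingCircle(P[:,:2].astype(np.float32));print("sleeve top circ",a,r,P.mean(0),len(P))
ax=np.array(a)
yaw=.114
red=((H[...,0]<10)|(H[...,0]>170))&(H[...,1]>120)
m=red.copy();m[:,:290]=0;m[:,340:]=0;m[:165]=0;m[200:]=0
v,u=np.nonzero(m);P=onplane(c,np.c_[u,v],.152);print("stripe",len(u),u.min(),u.max(),v.min(),v.max())
q=P[:,:2]-P[:,:2].mean(0);_,_,V=np.linalg.svd(q);e=V[0];print("stripe dir",np.arctan2(e[1],e[0])-yaw,"centroid ang",np.arctan2(*(P[:,:2].mean(0)-ax)[::-1])-yaw)
# pivot
ye=np.array([-np.sin(yaw),np.cos(yaw)]);print("sleeve->pivot pred",ax-.12*ye)
m=red.copy();m[:,:140]=0;m[:,190:]=0;m[:330]=0
m=m&(X[...,2]>.158)&(X[...,2]<.172);v,u=np.nonzero(m);P=onplane(c,np.c_[u,v],.165);
if len(P):print("post",cv2.minEnclosingCircle(P[:,:2].astype(np.float32)))
# dots: white
img=cv2.resize(p[150:220,230:350],None,fx=6,fy=6,interpolation=cv2.INTER_CUBIC);cv2.imwrite("pics/dial.png",img)
img=cv2.resize(p[170:280,130:250],None,fx=6,fy=6,interpolation=cv2.INTER_CUBIC)[:600];cv2.imwrite("pics/teeth.png",img)
```

```text
sleeve top circ (0.5356302857398987, 0.07423749566078186) 0.020627157762646675 [0.53523461 0.0742029  0.152     ] 1807
stripe 67 305 321 178 190
stripe dir 0.4615109927485487 centroid ang 0.413801974264709
sleeve->pivot pred [ 0.54928067 -0.04498359]
post ((0.626123309135437, -0.09606675058603287), 0.011193374171853065)
```

View pics/dial.png

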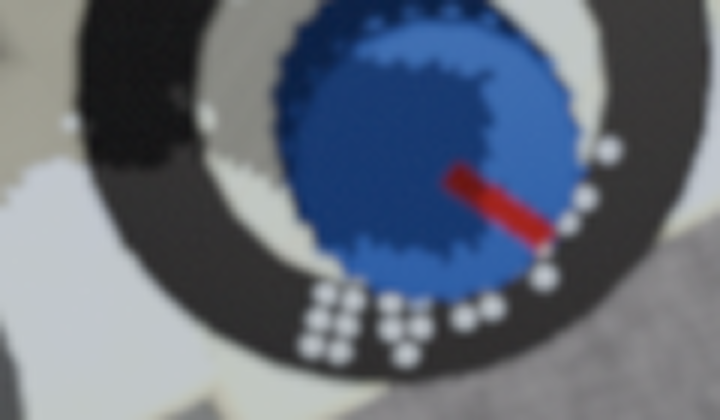

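View pics/teeth.png

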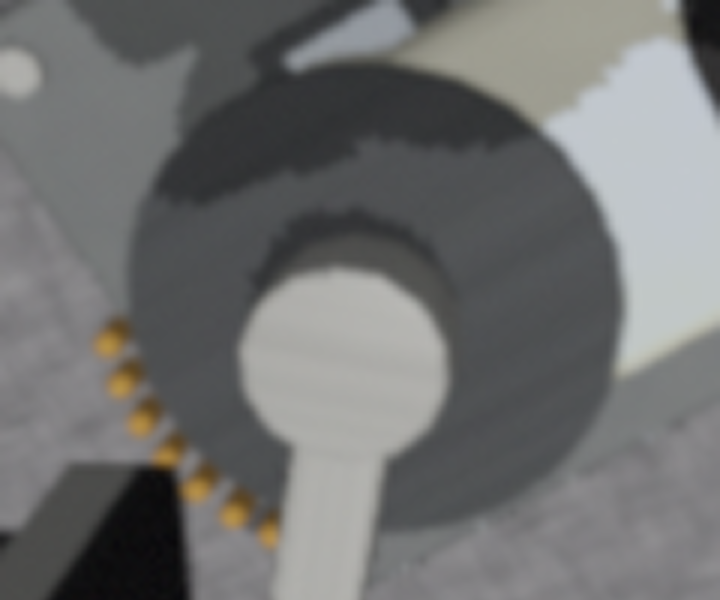

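Stripe direction is 0.46 rad, so the sleeve is at value 2. It needs to turn clockwise by 0.90 rad. The teeth crop shows all 7 brass teeth, and I'll take their angles.

Run:
```python
from h import *
w=np.load("w1.npz");c={k:w[k] for k in ("R","t","dist_coeffs")};c.update(vfov=float(w["vfov"]),cx=float(w["cx"]),cy=float(w["cy"]))
p=w["p"];H=hsv(p);X=cloud(c,w["d"])
t=[(110,340),(122,380),(143,417),(170,450),(200,485),(235,508),(270,532)]
uv=[(130+x/6-.4,170+y/6-.4) for x,y in t]
for u,v in uv: print(np.round(X[int(round(v)),int(round(u))],4),end=" ")
dc=[(300,80),(560,200),(620,320),(160,200),(135,290),(420,522),(560,470)]
print("\ndisc z",[round(float(X[int(170+y/6),int(130+x/6)][2]),4) for x,y in [(450,150),(520,300),(200,300),(450,480)]])
for z in (.098,.100,.103,.105):
    D=onplane(c,[(130+x/6-.4,170+y/6-.4) for x,y in dc],z)[:,:2]
    A=np.c_[2*D,np.ones(7)];s=np.linalg.lstsq(A,(D**2).sum(1),rcond=None)[0];r=np.sqrt(s[2]+s[:2]@s[:2])
    P=onplane(c,uv,z)[:,:2]
    print(z,"disc c",s[:2],r)
    for cen in (s[:2],np.array([.5505,-.0444])):
        q=P-cen;a=np.arctan2(q[:,1],q[:,0])-(-np.pi/2+.114)
        print(np.round(a,3),np.round(np.hypot(*q.T),4))
```

```text
[ 0.536  -0.0865  0.1033] [ 0.5437 -0.0885  0.103 ] [ 0.5508 -0.0889  0.1028] [ 0.5583 -0.0866  0.1044] [ 0.5657 -0.0849  0.1036] [ 0.5723 -0.0814  0.1033] [ 0.5787 -0.0776  0.1037] 
disc z [0.0975, 0.0965, 0.0965, 0.0965]
0.098 disc c [ 0.55111467 -0.04504865] 0.04095483096291074
[-0.412 -0.249 -0.084  0.08   0.26   0.42   0.581] [0.0463 0.0464 0.046  0.0454 0.0461 0.0456 0.0465]
[-0.396 -0.234 -0.072  0.091  0.267  0.424  0.582] [0.0468 0.0469 0.0466 0.0462 0.0469 0.0465 0.0474]
0.1 disc c [ 0.55055863 -0.04433582] 0.040693873109922
[-0.412 -0.249 -0.084  0.08   0.26   0.42   0.581] [0.046  0.0461 0.0457 0.0451 0.0458 0.0453 0.0462]
[-0.412 -0.248 -0.083  0.082  0.261  0.421  0.583] [0.0459 0.046  0.0456 0.0451 0.0457 0.0453 0.0462]
0.103 disc c [ 0.54972457 -0.04326658] 0.04030243633044483
[-0.412 -0.249 -0.084  0.08   0.26   0.42   0.581] [0.0456 0.0456 0.0452 0.0447 0.0453 0.0449 0.0458]
[-0.436 -0.269 -0.101  0.068  0.253  0.417  0.584] [0.0447 0.0446 0.0441 0.0434 0.044  0.0435 0.0444]
0.105 disc c [ 0.54916853 -0.04255376] 0.04004147847745623
[-0.412 -0.249 -0.084  0.08   0.26   0.42   0.581] [0.0453 0.0453 0.0449 0.0444 0.045  0.0446 0.0455]
[-0.454 -0.285 -0.114  0.058  0.246  0.415  0.585] [0.0439 0.0437 0.0431 0.0424 0.0428 0.0423 0.0432]
```

```bash
python3 -m inch '[[0.485,-0.132,0,0,0,0,-1],[0.485,-0.132,0,0,0,0,-1],[0.485,-0.132,0,0,0,0,-1],[0,0,0.7,0,0,0,-1],[0,0,0.7,0,0,0,-1],[0,0,0.7,0,0,0,-1],[0,0,0.4,0,0,0,-1],[0,0,0,0,0,0,-1]]'
python3 - <<'E'
from h import *
o=bot.get_obs();c=bot.get_calibration("wrist");p,d=bot.camera("wrist");np.savez("w2.npz",p=p,d=d,**c)
cv2.imwrite("pics/wrist2.png",p);print(o["joint_pos"],o["eef_pos"])
uv=proj(c,[list(o["eef_pos"][:2])+[.152],[.5356,.0742,.152],[.538,.0757,.152]]);print(uv)
E
```

```text
clock: 3.4
eef_pos: [0.5335, 0.0776, 0.2058]
tool_rot: [0.834, 0.552, -0.001, -0.001]
ft_force: [-0.8, -0.4, 0.7]
grip_width: 0.0851
[1.44456013e-01 3.32390259e-01 6.35051095e-02 1.30520611e+00
 1.30363187e-04 5.46547086e-01] [0.53347167 0.07764372 0.20583594]
[[257.63007435 215.28508125]
 [253.96657239 220.15324827]
 [257.60484259 222.53167332]]
```

View pics/wrist2.png

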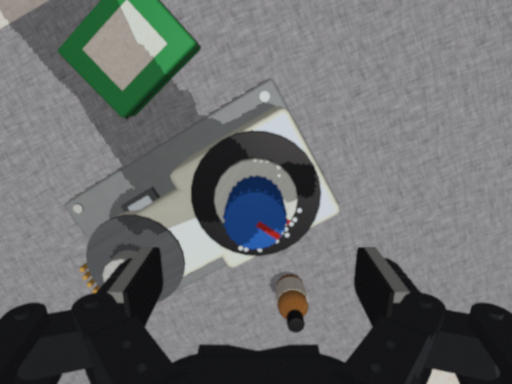

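The blue top is centred at about (255,219), which agrees with the predicted (254,220). I'll correct and descend.

```bash
python3 -m inch '[[-0.075,0.14,0.4,0,0,0,-1],[0,0,0.7,0,0,0,-1],[0,0,0.7,0,0,0,-1],[0,0,0.7,0,0,0,-1],[0,0,0.7,0,0,0,-1],[0,0,0.45,0,0,0,-1],[0,0,0,0,0,0,-1],[0,0,0,0,0,0,-1]]'
python3 - <<'E'
from h import *
o=bot.get_obs();c=bot.get_calibration("wrist");p,d=bot.camera("wrist");cv2.imwrite("pics/wrist3.png",p);print(o["eef_pos"],o["ft_force"])
E
```

```text
clock: 4.25
eef_pos: [0.5376, 0.0734, 0.1165]
tool_rot: [0.835, 0.551, 0.0, 0.0]
ft_force: [1.1, -0.4, 0.1]
grip_width: 0.0855
[0.53762406 0.07343437 0.1165356 ] [ 1.08879255 -0.38624065  0.07748678]
```

View pics/wrist3.png

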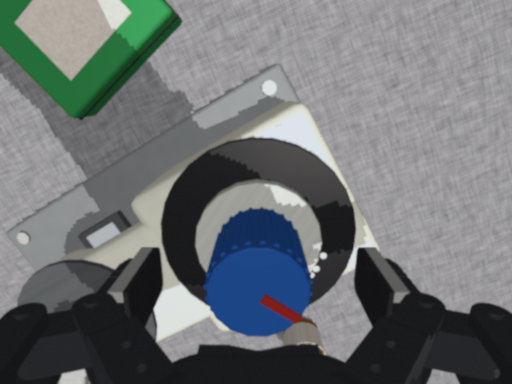

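The sleeve is centred between the open fingers at about (258,285). Closing now.

```bash
python3 -m inch '[[0,-0.06,0.1,0,0,0,-1],[0,0,0,0,0,0,1],[0,0,0,0,0,0,1],[0,0,0,0,0,0,1],[0,0,0,0,0,0,1],[0,0,0,0,0,0,1],[0,0,0,0,0,0,1],[0,0,0,0,0,0,1]]'
```

```text
clock: 5.1
eef_pos: [0.5359, 0.074, 0.1141]
tool_rot: [0.835, 0.551, 0.0, 0.0]
ft_force: [-1.6, -0.4, 5.3]
grip_width: 0.0387
```

```bash
python3 -m inch '[[0,0,0,0,0,0.0415,1],[0,0,0,0,0,0.0415,1],[0,0,0,0,0,0.0415,1],[0,0,0,0,0,0.0415,1],[0,0,0,0,0,0.0415,1],[0,0,0,0,0,0.0415,1],[0,0,0,0,0,0.0415,1],[0,0,0,0,0,0,1]]'
python3 - <<'E'
from h import *
from scipy.spatial.transform import Rotation as Ro
o=bot.get_obs();T=Ro.from_quat(o["tool_rot"]).as_matrix();print("yaw",np.arctan2(T[1,0],T[0,0]),"turned",1.1670-np.arctan2(T[1,0],T[0,0]),o["ft_force"],o["ft_torque"],o["eef_pos"])
p,d=bot.camera("wrist");cv2.imwrite("pics/wrist4.png",p)
E
```

```text
clock: 5.9
eef_pos: [0.537, 0.075, 0.1141]
tool_rot: [0.992, 0.127, 0.001, -0.001]
ft_force: [2.0, 3.4, 3.1]
grip_width: 0.0388
yaw 0.25531721437698773 turned 0.9116827856230123 [1.9658412  3.42400522 3.09229118] [ 0.53066214 -0.26130601  0.0334132 ] [0.53701411 0.07499132 0.11410641]
```

View pics/wrist4.png

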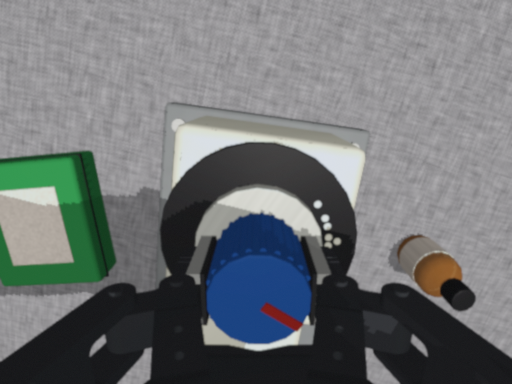

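The stripe kept its place between the pads while the scene rotated, so the sleeve turned with the gripper. I'll open, rise, and check.

```bash
python3 -m inch '[[0,0,0,0,0,0,-1],[0,0,0,0,0,0,-1],[0,0,0,0,0,0,-1],[0,0,0,0,0,0,-1],[0,0,-0.8,0,0,0,-1],[0,0,-1,0,0,0,-1],[0,0,-1,0,0,0,-1],[0,0,-1,0,0,0,-1]]'
python3 -m inch '[[0,0,-1,0,0,0,-1],[0,0,-1,0,0,0,-1],[0,-0.8,0,0,0,0,-1],[0,-0.8,0,0,0,0,-1],[0,0,0,0,0,0,-1],[0,0,0,0,0,0,-1],[0,0,0,0,0,0,-1],[0,0,0,0,0,0,-1]]'
python3 - <<'E'
from h import *
o=bot.get_obs();print(o["eef_pos"])
c=bot.get_calibration("wrist");p,d=bot.camera("wrist");np.savez("w5.npz",p=p,d=d,**c)
cv2.imwrite("pics/wrist5.png",cv2.resize(p,(768,576),interpolation=cv2.INTER_CUBIC))
H=hsv(p);red=((H[...,0]<10)|(H[...,0]>170))&(H[...,1]>120)
X=cloud(c,d)
v,u=np.nonzero(red&(abs(X[...,0]-.536)<.025)&(abs(X[...,1]-.0745)<.025)&(X[...,2]>.14));P=onplane(c,np.c_[u,v],.152)[:,:2];print(len(u),u.mean(),v.mean())
_,_,V=np.linalg.svd(P-P.mean(0));e=V[0];print("dir",np.arctan2(e[1],e[0])-.114,"expected -0.45 (5)", P.mean(0)-[.536,.0745])
E
```

```text
clock: 6.75
eef_pos: [0.5354, 0.0738, 0.2093]
tool_rot: [0.992, 0.127, -0.0, 0.0]
ft_force: [1.1, 0.2, -0.4]
grip_width: 0.0857
clock: 7.55
eef_pos: [0.5258, 0.1121, 0.2584]
tool_rot: [0.992, 0.126, -0.0, 0.0]
ft_force: [0.1, 0.2, 0.2]
grip_width: 0.0852
[0.52576613 0.11206285 0.25835202]
66 270.92424242424244 244.28787878787878
dir -0.45502842200923904 expected -0.45 (5) [ 0.01066404 -0.00413897]
```

View pics/wrist5.png

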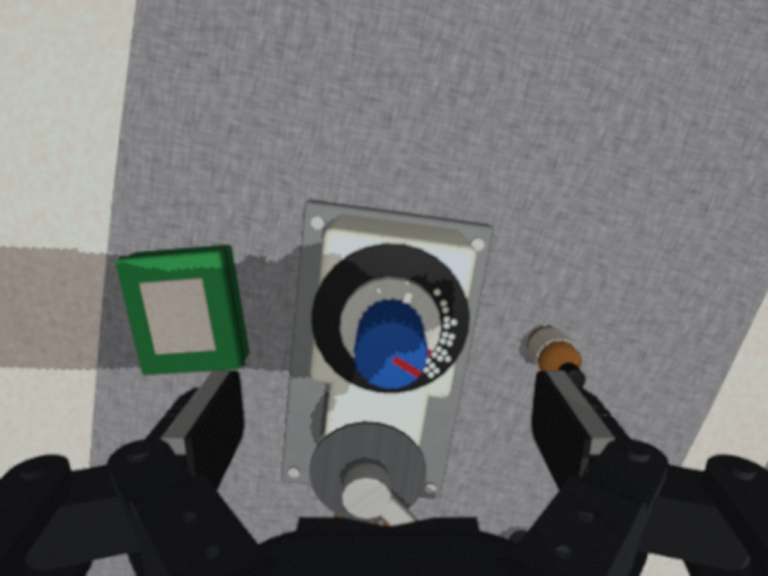

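The stripe reads −0.455 rad where value 5 is −0.45, and it points at the 5-dot group. So the sleeve is at 5. Now I'll move over the lever post.

```bash
python3 -m inch '[[0.166,0.837,0,0,0,0,-1],[0.166,0.837,0,0,0,0,-1],[0.166,0.837,0,0,0,0,-1],[0.166,0.837,0,0,0,0,-1],[0.166,0.837,0,0,0,0,-1],[0.166,0.837,0,0,0,0,-1],[0.166,0.837,0,0,0,0,-1],[0.166,0.837,0,0,0,0,-1]]'
python3 -m inch '[[0.166,0.837,0,0,0,0,-1],[0.166,0.837,0,0,0,0,-1],[0.166,0.837,0,0,0,0,-1],[0,0,0.4,0,0,-0.0443,-1],[0,0,0.4,0,0,-0.0443,-1],[0,0,0.4,0,0,-0.0443,-1],[0,0,0.4,0,0,-0.0443,-1],[0,0,0,0,0,-0.0443,-1]]'
cat > st.py <<'E'
from h import *
from scipy.spatial.transform import Rotation as Ro
def st(piv=np.array([.5505,-.0444]),yaw=.114):
    o=bot.get_obs();T=Ro.from_quat(o["tool_rot"]).as_matrix();ty=np.arctan2(T[1,0],T[0,0])
    q=o["eef_pos"][:2]-piv;a=np.arctan2(q[1],q[0])+np.pi/2-yaw
    F=o["ft_force"];t=np.array([-np.sin(a-np.pi/2+yaw),np.cos(a-np.pi/2+yaw)])
    print("t",round(o["clock"],2),"pos",np.round(o["eef_pos"],4),"yaw",round(ty,3),"R",round(np.hypot(*q),4),"TCP angle",round(a,3),"Ftan(ccw+)",round(F[:2]@t,2),"F",np.round(F,1),"w",round(o["grip_width"],4),"j6",round(o["joint_pos"][5],2))
    return o,T
E
python3 - <<'E'
from st import *
o,T=st();c=bot.get_calibration("wrist");p,d=bot.camera("wrist");np.savez("w6.npz",p=p,d=d,**c);cv2.imwrite("pics/wrist6.png",p)
H=hsv(p);red=((H[...,0]<10)|(H[...,0]>170))&(H[...,1]>120);X=cloud(c,d)
v,u=np.nonzero(red&(X[...,2]>.158)&(X[...,2]<.172));P=onplane(c,np.c_[u,v],.165)[:,:2].astype(np.float32);print(cv2.minEnclosingCircle(P),P.mean(0),u.mean(),v.mean())
g=P.mean(0)-o["eef_pos"][:2];print("delta tool",T[:2,:2].T@g)
E
```

```text
clock: 8.4
eef_pos: [0.6003, -0.0423, 0.2584]
tool_rot: [0.992, 0.126, -0.0, -0.0]
ft_force: [0.6, -0.0, 0.3]
grip_width: 0.0858
clock: 9.2
eef_pos: [0.6268, -0.099, 0.2164]
tool_rot: [0.888, 0.46, -0.002, -0.001]
ft_force: [0.3, -0.2, 0.5]
grip_width: 0.0853
t 9.2 pos [ 0.6268 -0.099   0.2164] yaw 0.955 R 0.0938 TCP angle 0.835 Ftan(ccw+) 0.04 F [ 0.3 -0.2  0.5] w 0.0853 j6 0.46
((0.6265566349029541, -0.0986371859908104), 0.009695803746581078) [ 0.62645507 -0.09872951] 258.2081967213115 216.0655737704918
delta tool [ 6.48107891e-05 -4.44947346e-04]
```

View pics/wrist6.png

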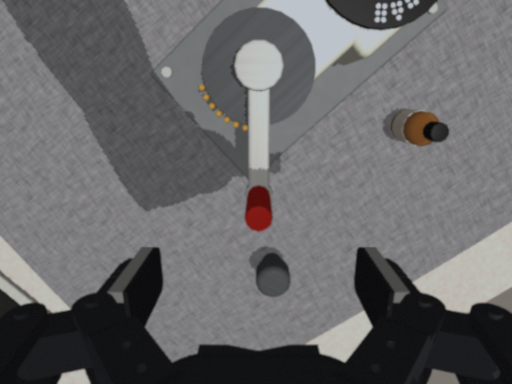

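The post sits at (258,216), on the tool axis to within 0.5 mm. The teeth are clear at (202–246,87–128), so I'll re-measure them from here before descending.

```bash
python3 - <<'E'
from h import *
w=np.load("w6.npz");c={k:w[k] for k in ("R","t","dist_coeffs")};c.update(vfov=float(w["vfov"]),cx=float(w["cx"]),cy=float(w["cy"]))
p=w["p"];H=hsv(p);X=cloud(c,w["d"])
m=((H[...,0]>10)&(H[...,0]<28)&(H[...,1]>130)&(H[...,2]>90)).astype(np.uint8);m[:,260:]=0;m[:,:190]=0;m[150:]=0
n,l,s,ce=cv2.connectedComponentsWithStats(m);ce=ce[1:][s[1:,4]>3];print(len(ce),ce.round(1).tolist())
g=cv2.cvtColor(p,cv2.COLOR_BGR2GRAY)
# cap (top) centre and post top: arm direction reference
capm=((X[...,2]>.112)&(X[...,2]<.14)).astype(np.uint8);capm[100:]=0;v,u=np.nonzero(capm);print("cap z",np.median(X[...,2][capm>0]))
zc=float(np.median(X[...,2][capm>0]));cap=cv2.minEnclosingCircle(onplane(c,np.c_[u,v],zc)[:,:2].astype(np.float32));print("cap",cap)
dm=((X[...,2]>.092)&(X[...,2]<.1005)&(X[...,0]<.6)&(X[...,1]<.0)).astype(np.uint8);
for piv in (np.array(cap[0]),np.array([.5505,-.0444])):
    post=np.array([.62645,-.0987]);d=post-piv;aa=np.arctan2(d[1],d[0]);print("piv",piv,"R",np.hypot(*d),"arm",aa-(-np.pi/2+.114))
    P=onplane(c,ce,.1015)[:,:2]-piv;a=np.arctan2(P[:,1],P[:,0]);print("teeth rel arm",np.sort(a-aa).round(3),"r",np.hypot(*P.T).round(4))
E
python3 -m inch '[[0,0,0.6,0,0,0,-1],[0,0,0.7,0,0,0,-1],[0,0,0.7,0,0,0,-1],[0,0,0.7,0,0,0,-1],[0,0,0.7,0,0,0,-1],[0,0,0.38,0,0,0,-1],[0,0,0,0,0,0,-1],[0,0,0,0,0,0,-1]]'
python3 -c "from st import *;st()"
```

```text
7 [[202.0, 87.3], [206.3, 96.8], [211.7, 105.4], [218.9, 113.0], [226.9, 119.1], [235.7, 124.0], [244.4, 127.0]]
cap z 0.12292518390116317
cap ((0.5537108182907104, -0.04662575572729111), 0.020129546523094177)
piv [ 0.55371082 -0.04662576] R 0.08945789776375696 arm 0.8354763374370692
teeth rel arm [-1.328 -1.157 -0.985 -0.804 -0.624 -0.441 -0.271] r [0.0442 0.0435 0.0431 0.0425 0.042  0.0418 0.0415]
piv [ 0.5505 -0.0444] R 0.09336429992240071 arm 0.8361110567395552
teeth rel arm [-1.245 -1.078 -0.913 -0.742 -0.573 -0.404 -0.247] r [0.0452 0.0452 0.0454 0.0453 0.0452 0.0453 0.0453]
clock: 10.05
eef_pos: [0.6282, -0.0987, 0.1246]
tool_rot: [0.889, 0.457, 0.0, 0.0]
ft_force: [0.8, 1.2, 0.1]
grip_width: 0.0853
t 10.05 pos [ 0.6282 -0.0987  0.1246] yaw 0.949 R 0.0948 TCP angle 0.846 Ftan(ccw+) 1.41 F [0.8 1.2 0.1] w 0.0853 j6 0.47
```

Fourth gap is at about 0.828 rad of travel, with teeth at 0.247, 0.41, 0.573, 0.742 and the fifth at 0.913. I'll close to a loose cage around the post.

```bash
python3 -m inch '[[0,0,0,0,0,0,0.47],[0,0,0,0,0,0,0.47],[0,0,0,0,0,0,0.47],[0,0,0,0,0,0,0.47],[0,0,0,0,0,0,0.47],[0,0,0,0,0,0,0.47],[0,0,0,0,0,0,0.47],[0,0,0,0,0,0,0.47]]'
python3 - <<'E'
from st import *
st();p,d=bot.camera("wrist");cv2.imwrite("pics/wrist7.png",p)
E
```

```text
clock: 10.85
eef_pos: [0.6278, -0.0985, 0.124]
tool_rot: [0.889, 0.457, -0.0, -0.0]
ft_force: [0.2, -0.4, -0.1]
grip_width: 0.0227
t 10.85 pos [ 0.6278 -0.0985  0.124 ] yaw 0.95 R 0.0943 TCP angle 0.846 Ftan(ccw+) -0.23 F [ 0.2 -0.4 -0.1] w 0.0227 j6 0.46
```

View pics/wrist7.png

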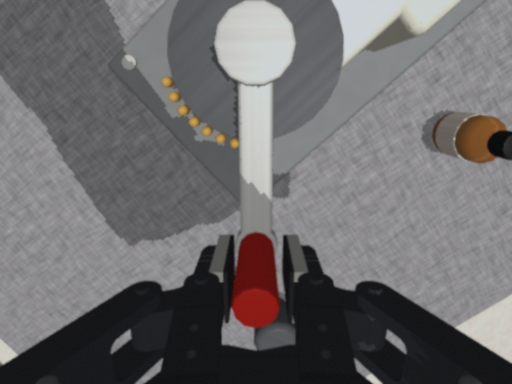

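The post at (257,285) is caged between the pads with the arm vertical in the image. Swinging clockwise in small steps and reading the force.

```bash
python3 -m inch '[[-0.076,-0.001,0,0,0,0.00637,0.47],[-0.076,-0.001,0,0,0,0.00637,0.47],[-0.076,-0.001,0,0,0,0.00637,0.47],[-0.076,-0.001,0,0,0,0.00637,0.47],[-0.076,-0.001,0,0,0,0.00637,0.47],[-0.076,-0.001,0,0,0,0.00637,0.47],[-0.076,-0.001,0,0,0,0.00637,0.47],[-0.076,-0.001,0,0,0,0.00637,0.47]]'
python3 -c "from st import *;st()"
```

```text
clock: 11.7
eef_pos: [0.6191, -0.1089, 0.124]
tool_rot: [0.923, 0.385, 0.002, -0.001]
ft_force: [3.7, 3.1, -2.3]
grip_width: 0.0223
t 11.7 pos [ 0.6191 -0.1089  0.124 ] yaw 0.79 R 0.0942 TCP angle 0.703 Ftan(ccw+) 4.78 F [ 3.7  3.1 -2.3] w 0.0223 j6 0.61
```

```bash
S='from st import *;st()'
python3 -m inch '[[-0.019,0,0,0,0,0.00159,0.47],[-0.019,0,0,0,0,0.00159,0.47],[-0.019,0,0,0,0,0.00159,0.47],[-0.019,0,0,0,0,0.00159,0.47],[-0.019,0,0,0,0,0.00159,0.47],[-0.019,0,0,0,0,0.00159,0.47],[-0.019,0,0,0,0,0.00159,0.47],[-0.019,0,0,0,0,0.00159,0.47]]' >/dev/null; python3 -c "$S"
python3 -m inch '[[-0.019,0,0,0,0,0.00159,0.47],[-0.019,0,0,0,0,0.00159,0.47],[-0.019,0,0,0,0,0.00159,0.47],[-0.019,0,0,0,0,0.00159,0.47],[-0.019,0,0,0,0,0.00159,0.47],[-0.019,0,0,0,0,0.00159,0.47],[-0.019,0,0,0,0,0.00159,0.47],[-0.019,0,0,0,0,0.00159,0.47]]' >/dev/null; python3 -c "$S"
python3 -m inch '[[-0.019,0,0,0,0,0.00159,0.47],[-0.019,0,0,0,0,0.00159,0.47],[-0.019,0,0,0,0,0.00159,0.47],[-0.019,0,0,0,0,0.00159,0.47],[-0.019,0,0,0,0,0.00159,0.47],[-0.019,0,0,0,0,0.00159,0.47],[-0.019,0,0,0,0,0.00159,0.47],[-0.019,0,0,0,0,0.00159,0.47]]' >/dev/null; python3 -c "$S"
python3 -m inch '[[-0.019,0,0,0,0,0.00159,0.47],[-0.019,0,0,0,0,0.00159,0.47],[-0.019,0,0,0,0,0.00159,0.47],[-0.019,0,0,0,0,0.00159,0.47],[-0.019,0,0,0,0,0.00159,0.47],[-0.019,0,0,0,0,0.00159,0.47],[-0.019,0,0,0,0,0.00159,0.47],[-0.019,0,0,0,0,0.00159,0.47]]' >/dev/null; python3 -c "$S"
python3 -m inch '[[-0.019,0,0,0,0,0.00159,0.47],[-0.019,0,0,0,0,0.00159,0.47],[-0.019,0,0,0,0,0.00159,0.47],[-0.019,0,0,0,0,0.00159,0.47],[-0.019,0,0,0,0,0.00159,0.47],[-0.019,0,0,0,0,0.00159,0.47],[-0.019,0,0,0,0,0.00159,0.47],[-0.019,0,0,0,0,0.00159,0.47]]' >/dev/null; python3 -c "$S"
```

```text
t 12.5 pos [ 0.6166 -0.1116  0.1241] yaw 0.75 R 0.0942 TCP angle 0.663 Ftan(ccw+) 5.64 F [ 4.   4.  -2.8] w 0.0225 j6 0.64
t 13.3 pos [ 0.6147 -0.1132  0.1241] yaw 0.711 R 0.0941 TCP angle 0.637 Ftan(ccw+) 9.55 F [ 7.2  6.3 -3.3] w 0.0228 j6 0.68
t 14.1 pos [ 0.6115 -0.1162  0.1241] yaw 0.671 R 0.0942 TCP angle 0.59 Ftan(ccw+) 7.18 F [ 5.4  4.7 -3.2] w 0.0229 j6 0.71
t 14.9 pos [ 0.6072 -0.1198  0.1241] yaw 0.63 R 0.0944 TCP angle 0.531 Ftan(ccw+) 3.55 F [ 3.7  1.  -1.8] w 0.0227 j6 0.75
t 15.7 pos [ 0.6042 -0.1219  0.1241] yaw 0.59 R 0.0943 TCP angle 0.492 Ftan(ccw+) 7.12 F [ 7.1  2.3 -3.4] w 0.0227 j6 0.78
```

Run:
```python
from st import *
st();c=bot.get_calibration("wrist");p,d=bot.camera("wrist");np.savez("w8.npz",p=p,d=d,**c);cv2.imwrite("pics/wrist8.png",p)
```

```text
t 15.7 pos [ 0.6042 -0.1219  0.1241] yaw 0.59 R 0.0943 TCP angle 0.492 Ftan(ccw+) 7.12 F [ 7.1  2.3 -3.4] w 0.0227 j6 0.78
```

View pics/wrist8.png

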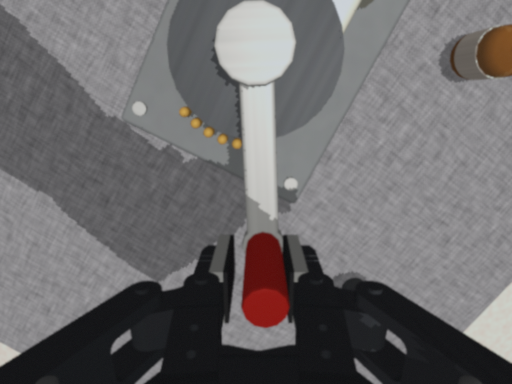

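Five teeth are visible left of the arm, so the lever is in gap 1. The force agrees: it peaked, dropped, then rose on landing. Continuing through clicks 2 and 3.

```bash
S='from st import *;st()'
python3 -m inch '[[-0.019,0,0,0,0,0.00159,0.47],[-0.019,0,0,0,0,0.00159,0.47],[-0.019,0,0,0,0,0.00159,0.47],[-0.019,0,0,0,0,0.00159,0.47],[-0.019,0,0,0,0,0.00159,0.47],[-0.019,0,0,0,0,0.00159,0.47],[-0.019,0,0,0,0,0.00159,0.47],[-0.019,0,0,0,0,0.00159,0.47]]' >/dev/null; python3 -c "$S"
python3 -m inch '[[-0.019,0,0,0,0,0.00159,0.47],[-0.019,0,0,0,0,0.00159,0.47],[-0.019,0,0,0,0,0.00159,0.47],[-0.019,0,0,0,0,0.00159,0.47],[-0.019,0,0,0,0,0.00159,0.47],[-0.019,0,0,0,0,0.00159,0.47],[-0.019,0,0,0,0,0.00159,0.47],[-0.019,0,0,0,0,0.00159,0.47]]' >/dev/null; python3 -c "$S"
python3 -m inch '[[-0.019,0,0,0,0,0.00159,0.47],[-0.019,0,0,0,0,0.00159,0.47],[-0.019,0,0,0,0,0.00159,0.47],[-0.019,0,0,0,0,0.00159,0.47],[-0.019,0,0,0,0,0.00159,0.47],[-0.019,0,0,0,0,0.00159,0.47],[-0.019,0,0,0,0,0.00159,0.47],[-0.019,0,0,0,0,0.00159,0.47]]' >/dev/null; python3 -c "$S"
python3 -m inch '[[-0.019,0,0,0,0,0.00159,0.47],[-0.019,0,0,0,0,0.00159,0.47],[-0.019,0,0,0,0,0.00159,0.47],[-0.019,0,0,0,0,0.00159,0.47],[-0.019,0,0,0,0,0.00159,0.47],[-0.019,0,0,0,0,0.00159,0.47],[-0.019,0,0,0,0,0.00159,0.47],[-0.019,0,0,0,0,0.00159,0.47]]' >/dev/null; python3 -c "$S"
python3 -m inch '[[-0.019,0,0,0,0,0.00159,0.47],[-0.019,0,0,0,0,0.00159,0.47],[-0.019,0,0,0,0,0.00159,0.47],[-0.019,0,0,0,0,0.00159,0.47],[-0.019,0,0,0,0,0.00159,0.47],[-0.019,0,0,0,0,0.00159,0.47],[-0.019,0,0,0,0,0.00159,0.47],[-0.019,0,0,0,0,0.00159,0.47]]' >/dev/null; python3 -c "$S"
python3 -m inch '[[-0.019,0,0,0,0,0.00159,0.47],[-0.019,0,0,0,0,0.00159,0.47],[-0.019,0,0,0,0,0.00159,0.47],[-0.019,0,0,0,0,0.00159,0.47],[-0.019,0,0,0,0,0.00159,0.47],[-0.019,0,0,0,0,0.00159,0.47],[-0.019,0,0,0,0,0.00159,0.47],[-0.019,0,0,0,0,0.00159,0.47]]' >/dev/null; python3 -c "$S"
python3 -m inch '[[-0.019,0,0,0,0,0.00159,0.47],[-0.019,0,0,0,0,0.00159,0.47],[-0.019,0,0,0,0,0.00159,0.47],[-0.019,0,0,0,0,0.00159,0.47],[-0.019,0,0,0,0,0.00159,0.47],[-0.019,0,0,0,0,0.00159,0.47],[-0.019,0,0,0,0,0.00159,0.47],[-0.019,0,0,0,0,0.00159,0.47]]' >/dev/null; python3 -c "$S"
python3 -m inch '[[-0.019,0,0,0,0,0.00159,0.47],[-0.019,0,0,0,0,0.00159,0.47],[-0.019,0,0,0,0,0.00159,0.47],[-0.019,0,0,0,0,0.00159,0.47],[-0.019,0,0,0,0,0.00159,0.47],[-0.019,0,0,0,0,0.00159,0.47],[-0.019,0,0,0,0,0.00159,0.47],[-0.019,0,0,0,0,0.00159,0.47]]' >/dev/null; python3 -c "$S"
```

```text
t 16.55 pos [ 0.6022 -0.1232  0.1241] yaw 0.551 R 0.0942 TCP angle 0.467 Ftan(ccw+) 10.95 F [ 9.9  4.8 -6.2] w 0.0226 j6 0.82
t 17.35 pos [ 0.5982 -0.1258  0.1241] yaw 0.51 R 0.0943 TCP angle 0.416 Ftan(ccw+) 7.76 F [ 7.4  2.7 -3.6] w 0.0228 j6 0.85
t 18.15 pos [ 0.5939 -0.1283  0.1242] yaw 0.47 R 0.0944 TCP angle 0.363 Ftan(ccw+) 5.33 F [ 5.5  1.  -2.9] w 0.0225 j6 0.89
t 18.95 pos [ 0.5909 -0.1295  0.1242] yaw 0.43 R 0.0942 TCP angle 0.33 Ftan(ccw+) 7.03 F [ 7.7  0.2 -3.1] w 0.0226 j6 0.92
t 19.75 pos [ 0.5887 -0.1303  0.1242] yaw 0.391 R 0.094 TCP angle 0.304 Ftan(ccw+) 9.09 F [ 8.9  2.4 -4.5] w 0.0226 j6 0.96
t 20.55 pos [ 0.5847 -0.1321  0.1242] yaw 0.351 R 0.0941 TCP angle 0.258 Ftan(ccw+) 7.29 F [ 6.9  2.3 -3.5] w 0.0222 j6 1.0
t 21.35 pos [ 0.5801 -0.1339  0.1242] yaw 0.31 R 0.0942 TCP angle 0.205 Ftan(ccw+) 4.74 F [ 5.1 -0.2 -1.5] w 0.0231 j6 1.03
t 22.15 pos [ 0.5765 -0.1349  0.1242] yaw 0.27 R 0.0942 TCP angle 0.166 Ftan(ccw+) 5.46 F [ 6.1 -1.3 -2.6] w 0.0229 j6 1.07
```

Three peak–drop–rise cycles at TCP angles of 0.637, 0.467 and 0.304, so the lever is now in gap 3. On to the fourth, carefully.

```bash
S='from st import *;st()'
python3 -m inch '[[-0.019,0,0,0,0,0.00159,0.47],[-0.019,0,0,0,0,0.00159,0.47],[-0.019,0,0,0,0,0.00159,0.47],[-0.019,0,0,0,0,0.00159,0.47],[-0.019,0,0,0,0,0.00159,0.47],[-0.019,0,0,0,0,0.00159,0.47],[-0.019,0,0,0,0,0.00159,0.47],[-0.019,0,0,0,0,0.00159,0.47]]' >/dev/null; python3 -c "$S"
python3 -m inch '[[-0.019,0,0,0,0,0.00159,0.47],[-0.019,0,0,0,0,0.00159,0.47],[-0.019,0,0,0,0,0.00159,0.47],[-0.019,0,0,0,0,0.00159,0.47],[-0.019,0,0,0,0,0.00159,0.47],[-0.019,0,0,0,0,0.00159,0.47],[-0.019,0,0,0,0,0.00159,0.47],[-0.019,0,0,0,0,0.00159,0.47]]' >/dev/null; python3 -c "$S"
python3 -m inch '[[-0.019,0,0,0,0,0.00159,0.47],[-0.019,0,0,0,0,0.00159,0.47],[-0.019,0,0,0,0,0.00159,0.47],[-0.019,0,0,0,0,0.00159,0.47],[-0.019,0,0,0,0,0.00159,0.47],[-0.019,0,0,0,0,0.00159,0.47],[-0.019,0,0,0,0,0.00159,0.47],[-0.019,0,0,0,0,0.00159,0.47]]' >/dev/null; python3 -c "$S"
```

```text
t 22.95 pos [ 0.5741 -0.1354  0.1242] yaw 0.231 R 0.094 TCP angle 0.14 Ftan(ccw+) 9.88 F [10.1  0.6 -4.2] w 0.0225 j6 1.11
t 23.75 pos [ 0.5703 -0.1363  0.1243] yaw 0.191 R 0.094 TCP angle 0.098 Ftan(ccw+) 8.36 F [ 8.6 -0.  -4.1] w 0.0225 j6 1.14
t 24.55 pos [ 0.5654 -0.1374  0.1242] yaw 0.15 R 0.0941 TCP angle 0.045 Ftan(ccw+) 5.84 F [ 6.  -0.7 -2.3] w 0.0228 j6 1.18
```

```bash
S='from st import *;st()'
python3 -m inch '[[-0.019,0,0,0,0,0.00159,0.47],[-0.019,0,0,0,0,0.00159,0.47],[-0.019,0,0,0,0,0.00159,0.47],[-0.019,0,0,0,0,0.00159,0.47],[-0.019,0,0,0,0,0.00159,0.47],[-0.019,0,0,0,0,0.00159,0.47],[0,0,0,0,0,0,0.47],[0,0,0,0,0,0,0.47]]' >/dev/null; python3 -c "$S"
python3 -m inch '[[-0.019,0,0,0,0,0.00159,0.47],[-0.019,0,0,0,0,0.00159,0.47],[-0.019,0,0,0,0,0.00159,0.47],[0,0,0,0,0,0,0.47],[0,0,0,0,0,0,0.47],[0,0,0,0,0,0,0.47],[0,0,0,0,0,0,0.47],[0,0,0,0,0,0,0.47]]' >/dev/null; python3 -c "$S"
python3 - <<'E'
from st import *
st();c=bot.get_calibration("wrist");p,d=bot.camera("wrist");np.savez("w9.npz",p=p,d=d,**c);cv2.imwrite("pics/wrist9.png",p)
H=hsv(p);X=cloud(c,d);red=((H[...,0]<10)|(H[...,0]>170))&(H[...,1]>120)
v,u=np.nonzero(red&(X[...,2]>.158)&(X[...,2]<.172));P=onplane(c,np.c_[u,v],.165)[:,:2].astype(np.float32);ct=np.array(cv2.minEnclosingCircle(P)[0])
piv=np.array([.5505,-.0444]);q=ct-piv;print("post",ct,"R",np.hypot(*q),"lever",np.arctan2(q[1],q[0])+np.pi/2-.114)
m=((H[...,0]>10)&(H[...,0]<28)&(H[...,1]>130)&(H[...,2]>90)).astype(np.uint8);m[:,290:]=0;m[:,:150]=0;m[180:]=0
n,l,s,ce=cv2.connectedComponentsWithStats(m);ce=ce[1:][s[1:,4]>8];t=onplane(c,ce,.1015)[:,:2]-piv
print("teeth",(np.arctan2(t[:,1],t[:,0])+np.pi/2-.114).round(3),np.hypot(*t.T).round(4))
p2,_=bot.camera("scene");cv2.imwrite("pics/scene9.png",cv2.resize(p2[110:290,160:410],None,fx=3,fy=3,interpolation=cv2.INTER_CUBIC))
E
```

```text
t 25.35 pos [ 0.562  -0.1378  0.1242] yaw 0.121 R 0.0942 TCP angle 0.009 Ftan(ccw+) 3.97 F [ 4.2 -1.6  0. ] w 0.0223 j6 1.21
t 26.15 pos [ 0.5611 -0.1379  0.1242] yaw 0.106 R 0.0941 TCP angle -0.001 Ftan(ccw+) 5.12 F [ 5.3 -1.  -1.3] w 0.0227 j6 1.22
t 26.15 pos [ 0.5611 -0.1379  0.1242] yaw 0.106 R 0.0941 TCP angle -0.001 Ftan(ccw+) 5.12 F [ 5.3 -1.  -1.3] w 0.0227 j6 1.22
post [ 0.56230289 -0.13627596] R 0.09263099127421937 lever 0.013765668822956476
teeth [-0.41   0.26  -0.242] [0.0451 0.0452 0.0453]
```

View pics/wrist9.png

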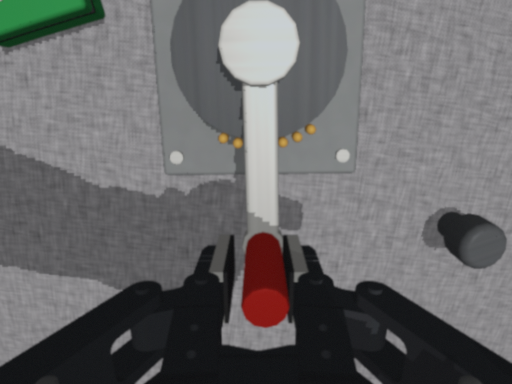

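View pics/scene9.png

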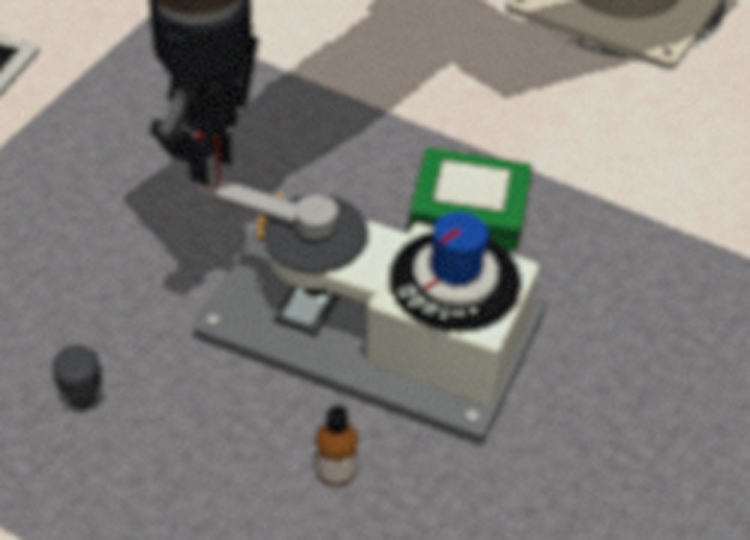

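The wrist view shows two teeth left of the arm (223–238,140) and three right of it (283–311,135), with teeth 4 and 5 symmetric under the arm. That is the fourth gap. Its centre is at about 0.009 rad and the lever is at about 0.015–0.02, with force rising on landing. I'll nudge it a touch and settle.

```bash
python3 -m inch '[[-0.015,0,0,0,0,0.001,0.47],[-0.015,0,0,0,0,0.001,0.47],[0,0,0,0,0,0,0.47],[0,0,0,0,0,0,0.47],[0,0,0,0,0,0,0.47],[0,0,0,0,0,0,0.47],[0,0,0,0,0,0,0.47],[0,0,0,0,0,0,0.47]]' >/dev/null; python3 -c "from st import *;st()"
python3 -m inch '[[0,0,0,0,0,0,0.47],[0,0,0,0,0,0,0.47],[0,0,0,0,0,0,0.47],[0,0,0,0,0,0,0.47],[0,0,0,0,0,0,0.47],[0,0,0,0,0,0,0.47],[0,0,0,0,0,0,0.47],[0,0,0,0,0,0,0.47]]' >/dev/null
python3 - <<'E'
from st import *
st();c=bot.get_calibration("wrist");p,d=bot.camera("wrist");cv2.imwrite("pics/wrist10.png",p)
H=hsv(p);X=cloud(c,d);red=((H[...,0]<10)|(H[...,0]>170))&(H[...,1]>120)
v,u=np.nonzero(red&(X[...,2]>.158)&(X[...,2]<.172));P=onplane(c,np.c_[u,v],.165)[:,:2].astype(np.float32);ct=np.array(cv2.minEnclosingCircle(P)[0])
q=ct-np.array([.5505,-.0444]);print("lever",np.arctan2(q[1],q[0])+np.pi/2-.114)
E
```

```text
t 27.05 pos [ 0.5607 -0.1379  0.1242] yaw 0.1 R 0.0941 TCP angle -0.006 Ftan(ccw+) 5.75 F [ 5.9 -1.4 -2.2] w 0.0226 j6 1.23
t 27.85 pos [ 0.5607 -0.1379  0.1242] yaw 0.1 R 0.094 TCP angle -0.005 Ftan(ccw+) 6.42 F [ 6.6 -0.9 -2.1] w 0.0228 j6 1.23
lever 0.008831036852627747
```

View pics/wrist10.png

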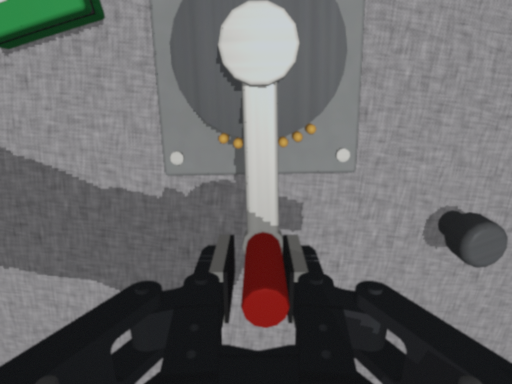

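Lever at about 0.009 rad, which is the fourth gap's centre. It is steady at about 6 N, with teeth 6 and 7 on the left and 1 to 3 on the right. Handing in.

```bash
python3 -c "
from h import *
print(bot.job_done())"
```

```text
the job is handed in; nothing more can be done
None
```

The sleeve is at 5, and the lever is held in its fourth click. I handed the job in at about 28 s with the arm still pushing.

- **Sleeve:** It started at 2. I gripped it and turned it clockwise 0.91 rad. After letting go, the stripe read −0.455 rad, against −0.45 for value 5, and pointed at the five-dot group.
- **Lever:** I caged the red post loosely between the pads and swung it clockwise in small steps. The push rose and fell four times, peaking at about 10, 11, 9 and 10 N, then rose again on landing in the fourth gap. I stopped there, well short of the fifth tooth.
- **Last checks:** In the wrist picture the arm sat midway between the teeth, three on one side and two on the other. Its angle was 0.009 rad, the same as the measured centre of the fourth gap, and it held steady at about 6 N. From the finger position alone I got about 0.02 rad. That disagrees by 0.01 rad, still well inside the gap.
- **Other items:** I never touched the oil bottle, eyepiece or slide box, and they looked unmoved in the last scene picture.

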